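# Hang a sample pot on the bent drying rail

### The job

Hang the little white-and-blue sample pot on the bent drying rail: pass its eye over the rail's free end, slide it round both corners until the eye rests against the red stop collar, and let go so that it hangs there. Keep it upright and slide it gently by feel, never forcing it against the rail or the stop (a 15 N push is already too much), and leave the battery, vial and petri dish where they are.

Things in the scene. Friction and masses are not known exactly. Their poses are not given: they have to be found in the camera images.
- pot_grip (a point): Centre of the square blue grip on top of the loose pot: 14 x 14 mm, 36 mm tall, faces along x and y. This point is 100 mm above the pot's foot and 34 mm above the eye's axis. z is up, y runs along the hole of the eye (either way round serves). The pot stands upright on a black mat, 3 mm thick, near the rail's free end.
- pot_eye (a point): Centre of the pot's steel eye, a rigid round ring below the grip: hole 13 mm, outside 22 mm, 8 mm long. The hole runs along y; its axis is 66 mm above the pot's foot, 17 mm above the lid and 15 mm below the underside of the grip.
- pot: The whole sample pot, 70 to 120 g: white body 33 mm and blue lid 36 mm across, steel eye, blue grip; 117 mm tall. Origin at the centre of its foot, z up, y along the eye's hole.
- rail: Fixed drying rail: a level steel rod, 8 mm thick, 180 mm above the worktop, a Z seen from above: free end, entry leg along -y at x = -23 mm, 90 degree bend, cross bar to +x, 90 degree bend, last leg along -y at x = +23 mm. Bends: 12 mm radius on the rod's axis. The cross bar's y is anywhere from -21 to +21 mm, not reported: feel or see it. Origin at the underside, below the Z's middle.
- rail_entry (a point): Point in the air on the line of the entry leg, ahead of the rod's rounded free end, at x = -23, y = +85 mm of rail, 180 mm above the worktop, same axes; from here the way on to the rod leads along -y. The free end is 45 mm from the cross bar's axis, so 19 to 61 mm from here. Nothing is above the Z; instruments up to 20 mm high lie below.
- rail_stop (a point): Centre of the face of the red stop collar (26 mm across, 8 mm thick), on the rod's axis at x = +23, y = -57.5 mm of rail, same axes; the face looks to +y. An eye against it has its centre 4 mm from here along +y; released, it hangs 2.5 mm below the axis. Behind the stop the rod goes on level and round to -x, then down to a grey foot plate at x = -100, y = 5 mm.
- battery_1: Loose small battery cell, black and copper, 14 mm across, 50 mm tall, standing; a bystander. Origin at the centre of its foot.
- vial_a: Loose white lab vial, 27 mm across, 85 mm tall, standing to the right behind the rail; a bystander. Origin at the centre of its foot.
- petri_1: Loose glass petri dish, 88 mm across, 16 mm tall; a bystander. Origin under its centre.
Mind the look-alikes: they are no part of the job. There is more than one size of the pot; the one meant has the size given above.

How it is judged (in metres and radians):
On the way:
1. the eye is round the first corner, on the cross bar (x of pot_eye in the frame of rail_stop between -0.031 and -0.015 m and z of pot_eye in the frame of rail_stop between -0.008 and 0.008 m and y of pot_eye in the frame of rail_stop between 0.031 and 0.084 m), for 0.1 s.
At the end, for the whole second after the job is handed in: The pot hangs at rest on the last leg of the rail, within about 14 degrees of upright, its eye round the rod (centre within 7 mm of the rod's axis sideways, 8 mm in height) and against the red stop: a gap of no more than 4 mm between eye and stop (x of pot_eye in the frame of rail_stop between -0.007 and 0.007 m and z of pot_eye in the frame of rail_stop between -0.008 and 0.007 m and y of pot_eye in the frame of rail_stop between 0 and 0.008 m and angle between pot's own z axis and vertical below 0.25 rad and linear speed of pot below 0.03 m/s); the robot touches nothing.
It fails at once if the pot presses on the rail or its stop with more than 15 N (contact force between pot and rail above 15 N).
It fails at once if the pot is tipped more than 40 degrees (angle between pot's own z axis and vertical above 0.7 rad).
It fails at once if a bystander (battery, vial, petri dish) is moved more than 20 mm (distance of any of battery_1, vial_a, petri_1 from where it was at the start of the episode above 0.02 m).
It also fails if it takes over 70 s, if anything falls off the work surface, if the arm or the gripper's body presses on something with over 40 N, if the wrist force passes 120 N, or if a joint passes its speed limit or range.

### The arm

A 6-joint arm with a two-finger parallel gripper is mounted at the origin on the work surface; the furniture and walls round the work are solid. World frame = base frame: x ahead of the robot, y to its left, z up, the work surface at z = 0. Lengths are in mm, angles in rad, forces in N, time in s.
With the tool pointing down it reaches from about 350 to 975 mm from the base axis. Payload 7.1 kg.
Tool frame: the origin (TCP) lies at the very end of the fingers, on their centre line; the grasp point (between the pads) lies 19 mm behind it; z points along the fingers, y is the line along which they close (so a half turn about z gives the same grasp; the last joint's range is limited). The gripper opens to 88 mm and grips with 3 to 60 N. Pads are 20 mm wide; open, the fingers measure 115 mm over their backs; the gripper's body (75 mm by 178 mm) begins 61 mm behind the grasp point.
Start: joints at [1.153, 0.423, 1.63, -0, 1.089, -0.019], TCP at [242.663, 575.951, 222.675] pointing down, gripper open.
Joint ranges: [-3, 3], [-0.9, 2.11], [0.09, 2.58], [-1.31, 4.45], [0.11, 2.69], [-2.54, 2.54]. Speed limits (rad/s): [2.39, 2.39, 3.01, 3.14, 3.14, 3.14].

### API

Orientations are given as a rotation vector (axis times angle).
In Python, from workcell import * gives the robot as it stands.
- The arm moves only by the tool step_arm, never from a script. Its argument "deltas" is a list of rows, each a list of 3 entries, a list of its own where there are three numbers: the shift along the tool's x, y, z in units of 300 mm (1.0 is 300 mm), then the turn, a rotation vector about the tool's x, y, z in units of 1.5 rad (1.0 is 1.5 rad), then the gripper command: -1 is shut, 1 is fully open, values between are in proportion. In form: [[[dx, dy, dz], [rx, ry, rz], gripper], ...]. A call has 1 to 20 rows; each row is the pose to reach, as a shift and turn from the pose commanded when the call began, along the tool's axes at that moment; what a row does not reach only later rows make up. A row lasts 1/12 s, in which the tool goes at most 41.7 mm and 7.16 degrees, less where a joint would pass 70% of its speed; a pose out of reach is approached as far as the arm can. A call with a number of a shift or a turn outside -1 to 1 is refused whole. A call with a gripper value outside its range is refused whole. The fingers move at their own pace and stop on an object; the grip force is fixed at half the most. Time passes only in rows, so rows that repeat a pose let the fingers close. It gives the time, the measured TCP pose, the force, the opening and the grip force at its end, in the units of the state.
- get_obs(): the state, without advancing time (a new reading comes with each control period).
- get_image(name): name is "side" or "top"; returns a dict with "pixels" (384x512x3 uint8, red, green, blue), "fx", "fy", "cx", "cy" (pixels), "T" (4x4, takes a point from camera to world coordinates). Camera axes: x right, y down, z forward; pixel columns grow to the right and rows downward; lengths in mm; the calibration is good to about 2 mm. A picture is of the moment at which its call begins. There is no depth.
- close_job(): hands the job in; it is judged then, once.
The state is a dict: "t": time; "qpos": joint angles; "qvel": joint speeds; "joint_torque": joint torques, N m; "ee_pos": TCP position; "orientation": TCP orientation; "ft_force": force on the tool from outside, world axes, zero at the start; "moment": the same for the moment, N m; "width": finger opening in mm; "grasp_force": force on a finger pad.
Only numpy, scipy, OpenCV 4.12 (cv2) and the standard library are available. Lean on these libraries where they do the work, as an engineer would, in place of code of your own. Each camera call takes 0.05 s, during which the arm holds its last target. There are 200 camera calls.

## Working session

There is one attempt and no reset: what is moved stays moved. The work goes in short steps, Python scripts to look and compute and a tool call to move; the robot and the scene stay as the last step left them, time stands still between calls to the robot, and variables do not carry over. Pictures are saved under pics/ and viewed, at most 10 in all, crops included, and the job is handed in when it is done.

Besides the shell and the picture viewer there is one more tool, called after ">>>" as name(argument=value, ...), one argument or row to a line, values as JSON. step_arm: Moves the arm, as the interface text tells. Its arguments: {"type":"object","properties":{"deltas":{"type":"array","items":{"type":"array"}}},"required":["deltas"]}

```bash
mkdir -p pics
cat > h.py <<'E'
from workcell import *
import numpy as np, cv2
from scipy.spatial.transform import Rotation as R
def snap(n,f):
    d=get_image(n); cv2.imwrite('pics/'+f,d['pixels'][:,:,::-1].copy()); return d
def proj(d,p):
    c=np.linalg.inv(d['T'])@np.r_[p,1]; return d['fx']*c[0]/c[2]+d['cx'],d['fy']*c[1]/c[2]+d['cy']
def atz(d,u,v,z):
    r=d['T'][:3,:3]@np.array([(u-d['cx'])/d['fx'],(v-d['cy'])/d['fy'],1]);o=d['T'][:3,3]
    return o+r*(z-o[2])/r[2]
E
python3 - <<'E'
from h import *
np.set_printoptions(precision=3,suppress=True)
for n in('top','side'):
    d=snap(n,n+'0.png');print(n,d['fx'],d['cx'],d['cy'],d['T'])
o=get_obs();print(o)
a=cv2.imread('pics/top0.png');b=cv2.imread('pics/side0.png')
E
```

```text
top 351.763014340336 253.2848004753959 189.70865502212266 [[  -0.015   -0.996    0.087  396.752]
 [  -1.       0.015   -0.002  155.003]
 [   0.001   -0.087   -0.996 1012.124]
 [   0.       0.       0.       1.   ]]
side 386.2267562950543 259.41210945511506 193.4636648281279 [[   0.965   -0.136    0.224  185.916]
 [  -0.262   -0.516    0.816 -762.347]
 [   0.005   -0.846   -0.534  728.134]
 [   0.       0.       0.       1.   ]]
{'t': 0.1, 'qpos': array([ 1.153,  0.424,  1.631,  0.   ,  1.089, -0.019]), 'qvel': array([ 0.001, -0.002, -0.002,  0.001, -0.   ,  0.001]), 'joint_torque': array([  0.   , -54.561, -27.432,   0.065,   0.019,  -0.   ]), 'ee_pos': array([242.483, 575.536, 221.981]), 'orientation': array([-0.622, -3.079,  0.002]), 'ft_force': array([-0.164, -0.061,  0.034]), 'moment': array([-0.   , -0.048, -0.019]), 'grasp_force': 0.0, 'width': 87.91142160643906}
```

View pics/top0.png

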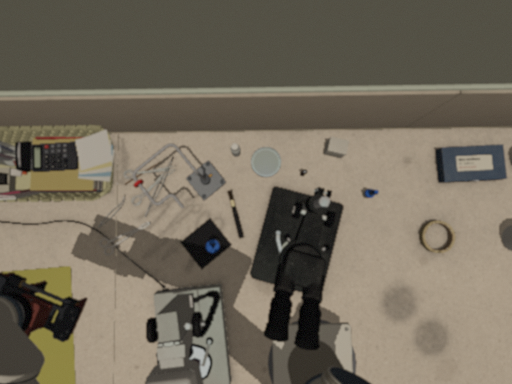

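View pics/side0.png

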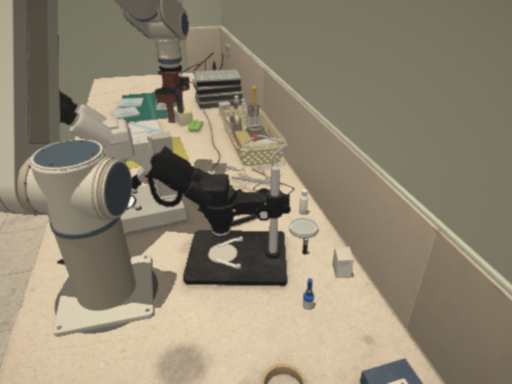

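The top view shows two blue candidates: the pot on the black mat at (212,245), and a small blue pot without a mat at (370,193), which is (309,290) in the side view. The description points to the one on the mat. The rail is at about (120–225, 140–200), with the red collar at (138,183) and the foot plate at (206,180). The microscope mostly hides it in the side view. I'll check with a close crop.

Run:
```python
import cv2
a=cv2.imread('pics/top0.png')[132:272,112:252]
a=cv2.convertScaleAbs(cv2.resize(a,(600,600),interpolation=cv2.INTER_CUBIC),alpha=1.3)
b=cv2.imread('pics/side0.png')[150:225,215:325]
cv2.imwrite('pics/c1.png',a)
```

```text
(no output)
```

View pics/c1.png

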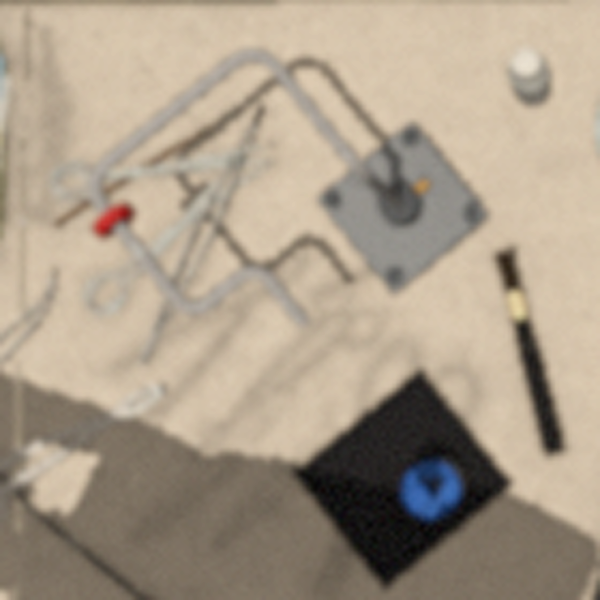

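The crop shows the Z:

- free end at (305,322)
- first corner about (258,268)
- second corner about (192,303)
- collar at (113,220)

The pot on the mat is at (432,490), with its lid clearly larger than the look-alike's. Next I'll fit the rail pose and zoom in on the pot.

Run:
```python
from h import *
from scipy.optimize import least_squares
np.set_printoptions(precision=1,suppress=True)
d=get_image('top')
a=d['pixels'][:,:,::-1].copy()
s=140/600
f=lambda u,v,z:atz(d,112+u*s,132+v*s,z)[:2]
P={k:f(*p,180) for k,p in dict(free=(305,322),b1=(258,265),b2=(192,308),col=(113,220),top=(255,52)).items()}
print(P)
m=[f(*p,3) for p in((420,372),(510,482),(387,587),(297,470))];print('mat',m,[np.degrees(np.arctan2(*(m[i]-m[i-1])[::-1])) for i in range(4)])
def mod(q):
    x,y,t,c=q;M=np.array([[-23,c+45],[-23,c],[23,c],[23,-61.5]])
    return (np.array([x,y])+M@np.array([[np.cos(t),np.sin(t)],[-np.sin(t),np.cos(t)]]))
T=np.array([P[k] for k in('free','b1','b2','col')])
best=min((least_squares(lambda q:(mod(q)-T).ravel(),[*T.mean(0),t0,0]) for t0 in np.arange(-3,3,1)),key=lambda r:r.cost)
print(best.x,np.degrees(best.x[2]),best.fun.reshape(-1,2))
for z in(52,120):print('pot',z,f(432,490,z), f(435,483,z))
big=[]
c=a[228:262,195:229]; big.append(cv2.resize(c,(500,500),interpolation=cv2.INTER_CUBIC))
big=cv2.convertScaleAbs(np.hstack(big),alpha=1.5)
cv2.imwrite('pics/c2.png',big)
```

```text
{'free': array([430.6, 319.8]), 'b1': array([462.5, 345.9]), 'b2': array([439.3, 382.2]), 'col': array([488.8, 426.4]), 'top': array([582.3, 348.2])}
mat [array([403.3, 278.1]), array([329.8, 218.7]), array([262.5, 300.4]), array([339.8, 359.9])] [np.float64(-52.15260233206891), np.float64(-141.09682058169912), np.float64(129.49856207785996), np.float64(37.602026585656425)]
[455.9 369.1  -4.    6.5] -231.39330013704 [[-0.6 -0.9]
 [ 2.6  1.1]
 [-2.8  0.8]
 [ 0.8 -1. ]]
pot 52 [328.8 264.8] [333.1 262.9]
pot 120 [333.6 257. ] [337.6 255.3]
```

View pics/c2.png

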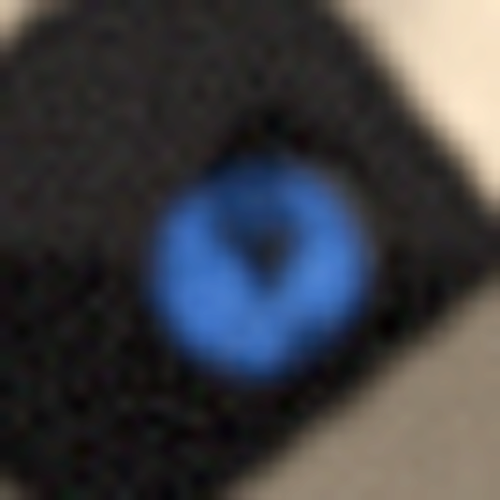

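The zoom shows the blue lid centred near zoom (262,268), which is pixel (212.8,246.3). The grip is the same colour and its shadow is the dark patch above. It is square with the mat as far as I can see, and the mat edges (128°) agree with the rail yaw (128.6°). Now I'll compute the approach and see whether the side camera views the pot and the rail.

```bash
cat >> h.py <<'E'
YAW=np.radians(128.6)
RX=np.array([np.cos(YAW),np.sin(YAW),0]);RY=np.array([-np.sin(YAW),np.cos(YAW),0]);O=np.array([455.9,369.1,0])
def W(x,y,z): return O+x*RX+y*RY+np.array([0,0,z])
def L(p): q=np.asarray(p)-O; return np.array([q@RX,q@RY,q[2]])
def plan(p,pos=None,close=None):
    o=get_obs();r=R.from_rotvec(o['orientation']);pos=o['ee_pos'] if pos is None else pos
    print('shift',np.round(r.inv().apply(p-pos)/300,4))
    if close is not None:
        z=np.array([0,0,-1.]);c=[]
        for s in(1,-1):
            y=s*close;M=np.c_[np.cross(y,z),y,z];c.append((r.inv()*R.from_matrix(M)).as_rotvec())
        print('turn',[np.round(k/1.5,4) for k in c])
E
python3 - <<'E'
from h import *
o=get_obs();print(R.from_rotvec(o['orientation']).as_matrix().round(3), L([328.8,264.8,0]))
d=get_image('side');t=get_image('top')
for p in([329,265,0],[329,265,120],W(-23,51.5,180),W(23,-57.5,180),W(23,6,180)):print(np.round(p),np.round(proj(d,p)),np.round(proj(t,p)))
g=np.array([328.8,264.8,170])
plan(g,close=RX);plan(g,close=RY)
E
```

```text
[[-0.922  0.388 -0.   ]
 [ 0.388  0.922 -0.001]
 [ 0.    -0.001 -1.   ]] [ -2.21748853 164.40189398   0.        ]
[329 265   0] [218. 214.] [215. 245.]
[329 265 120] [216. 182.] [210. 248.]
[430. 319. 180.] [244. 153.] [184. 207.]
[486. 423. 180.] [253. 138.] [140. 184.]
[437. 383. 180.] [241. 145.] [156. 205.]
shift [-0.6674 -0.8433  0.1749]
turn [array([-4.00e-04, -3.00e-04, -7.15e-01]), array([-3.0000e-04,  5.0000e-04,  1.3794e+00])]
shift [-0.6674 -0.8433  0.1749]
turn [array([-1.0000e-04, -7.0000e-04, -1.7622e+00]), array([-5.000e-04,  1.000e-04,  3.322e-01])]
```

Closing along the rail's x (turn −0.715 about tool z). First move: above the pot, at the same height.

>>> step_arm(
  deltas=[
    [[-0.2,-0.25,0],[0,0,-0.2],1],
    [[-0.4,-0.5,0],[0,0,-0.4],1],
    [[-0.6674,-0.8433,0],[0,0,-0.715],1],
    [[-0.6674,-0.8433,0],[0,0,-0.715],1],
    [[-0.6674,-0.8433,0],[0,0,-0.715],1],
    [[-0.6674,-0.8433,0],[0,0,-0.715],1],
    [[-0.6674,-0.8433,0],[0,0,-0.715],1],
    [[-0.6674,-0.8433,0],[0,0,-0.715],1],
    [[-0.6674,-0.8433,0],[0,0,-0.715],1],
    [[-0.6674,-0.8433,0],[0,0,-0.715],1],
    [[-0.6674,-0.8433,0],[0,0,-0.715],1],
    [[-0.6674,-0.8433,0],[0,0,-0.715],1],
    [[-0.6674,-0.8433,0],[0,0,-0.715],1],
    [[-0.6674,-0.8433,0],[0,0,-0.715],1],
  ],
)

```text
t: 1.42
ee_pos: [328.7, 265.9, 222.6]
orientation: [1.038, -2.965, -0.0]
ft_force: [0.3, 0.7, 0.6]
width: 87.4
grasp_force: 0.0
```

Run:
```python
from h import *
o=get_obs();print(o['ee_pos'],o['qpos'].round(2),R.from_rotvec(o['orientation']).as_matrix().round(3),o['ft_force'])
plan(np.array([328.8,264.8,88]),close=RX)
t=snap('top','t1.png');d=snap('side','s1.png')
a=cv2.resize(cv2.imread('pics/t1.png')[132:282,100:250],(600,600),interpolation=cv2.INTER_CUBIC)
cv2.imwrite('pics/v1.png',a)
```

```text
[328.72247518 265.94532771 222.59775169] [ 0.65  0.12  2.05  0.    0.97 -1.59] [[-0.782 -0.624 -0.   ]
 [-0.624  0.782  0.   ]
 [ 0.     0.    -1.   ]] [0.29816822 0.66791066 0.59008593]
shift [ 0.0022 -0.0032  0.4487]
turn [array([ 0., -0., -0.]), array([-0.0000e+00, -1.0000e-04,  2.0944e+00])]
```

View pics/v1.png

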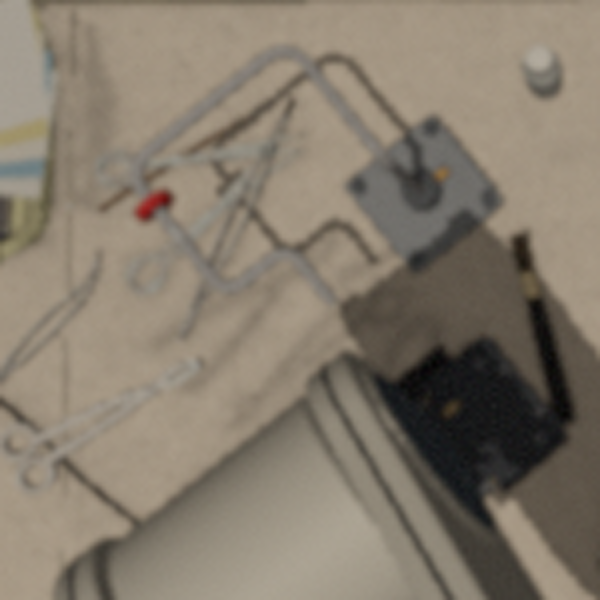

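The view shows the arm above the mat with the pot hidden under it; the rail is clear. Tool x is rail +y, tool y is rail +x, and z is down. I'll descend over the grip.

>>> step_arm(
  deltas=[
    [[0.0022,-0.003,0.1],[0,0,0],1],
    [[0.0022,-0.003,0.2],[0,0,0],1],
    [[0.0022,-0.003,0.28],[0,0,0],1],
    [[0.0022,-0.003,0.34],[0,0,0],1],
    [[0.0022,-0.003,0.39],[0,0,0],1],
    [[0.0022,-0.003,0.42],[0,0,0],1],
    [[0.0022,-0.003,0.445],[0,0,0],1],
    [[0.0022,-0.003,0.445],[0,0,0],1],
  ],
)

```text
t: 2.18
ee_pos: [328.5, 263.8, 88.2]
orientation: [1.038, -2.963, 0.001]
ft_force: [-0.1, 0.6, -0.1]
width: 87.8
grasp_force: 0.0
```

>>> step_arm(
  deltas=[
    [[0,0,0],[0,0,0],0],
    [[0,0,0],[0,0,0],-0.4],
    [[0,0,0],[0,0,0],-1],
    [[0,0,0],[0,0,0],-1],
    [[0,0,0],[0,0,0],-1],
    [[0,0,0],[0,0,0],-1],
    [[0,0,0],[0,0,0],-1],
    [[0,0,0],[0,0,0],-1],
    [[0,0,0],[0,0,0],-1],
    [[0,0,0],[0,0,0],-1],
    [[0,0,0],[0,0,0],-1],
    [[0,0,0],[0,0,0],-1],
  ],
)

```text
t: 3.18
ee_pos: [328.9, 263.9, 89.1]
orientation: [1.038, -2.965, 0.0]
ft_force: [0.4, -0.5, -0.7]
width: 13.5
grasp_force: 30.0
```

The grip measures 13.5 mm, so the faces are aligned. I'll lift until the eye is at rail height and check with both cameras.

>>> step_arm(
  deltas=[
    [[0,0,-0.03],[0,0,0],-1],
    [[0,0,-0.09],[0,0,0],-1],
    [[0,0,-0.16],[0,0,0],-1],
    [[0,0,-0.23],[0,0,0],-1],
    [[0,0,-0.3],[0,0,0],-1],
    [[0,0,-0.35],[0,0,0],-1],
    [[0,0,-0.37],[0,0,0],-1],
    [[0,0,-0.37],[0,0,0],-1],
    [[0,0,-0.37],[0,0,0],-1],
  ],
)

```text
t: 3.93
ee_pos: [328.8, 263.8, 200.1]
orientation: [-1.038, 2.965, 0.0]
ft_force: [-0.3, -0.1, -0.6]
width: 13.6
grasp_force: 30.0
```

Run:
```python
from h import *
o=get_obs();print(o['ee_pos'],L(o['ee_pos']),o['width'],o['ft_force'])
d=snap('side','s2.png')
e=o['ee_pos']-[0,0,20]
print(proj(d,e),proj(d,W(-23,51.5,180)),proj(d,W(-23,85,180)))
plan(W(-23,85,200.1))
cv2.imwrite('pics/v2.png',cv2.resize(cv2.imread('pics/s2.png')[110:230,180:320],(700,600),interpolation=cv2.INTER_CUBIC))
```

```text
[328.81603345 263.83147518 200.10353149] [ -2.98441345 164.99360639 200.10353149] 13.558694194831103 [-0.25878097 -0.05233354 -0.62264488]
(np.float64(215.2063962955181), np.float64(165.03653509950834)) (np.float64(243.79691173261014), np.float64(153.364576425991)) (np.float64(237.15895457287502), np.float64(157.19558364456964))
shift [-0.2681 -0.0667 -0.0022]
```

View pics/v2.png

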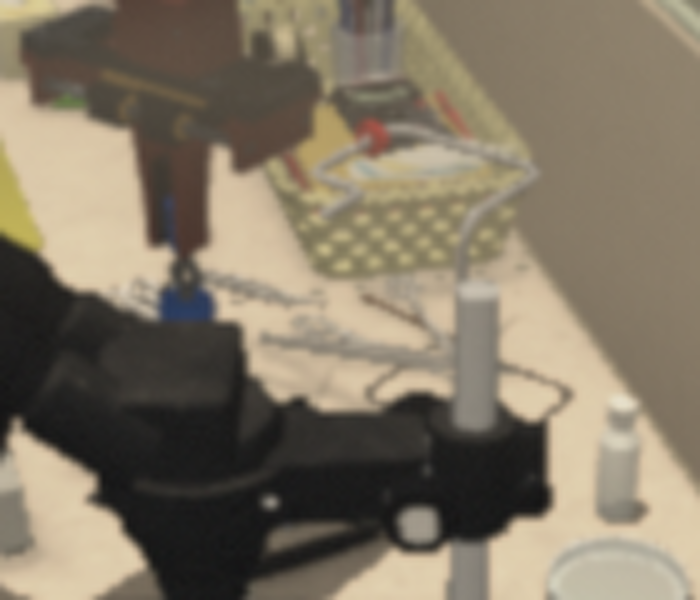

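The eye shows at crop (183,275), the rail's free end at (330,212), and the red stop at (373,132). I'll enlarge the eye to check which way its hole faces.

Run:
```python
import cv2
cv2.imwrite('pics/v3.png',cv2.convertScaleAbs(cv2.resize(cv2.imread('pics/s2.png')[146:178,200:232],(512,512),interpolation=cv2.INTER_CUBIC),alpha=1.6))
```

```text
(no output)
```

View pics/v3.png

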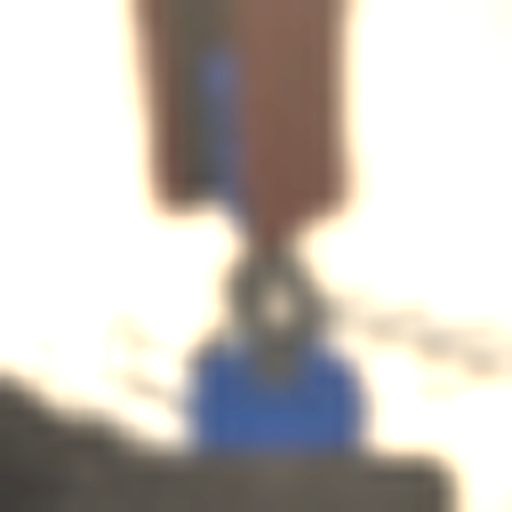

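>>> step_arm(
  deltas=[
    [[-0.05,-0.012,0],[0,0,0],-1],
    [[-0.1,-0.025,0],[0,0,0],-1],
    [[-0.15,-0.037,0],[0,0,0],-1],
    [[-0.2,-0.05,0],[0,0,0],-1],
    [[-0.24,-0.06,0],[0,0,0],-1],
    [[-0.255,-0.0667,0],[0,0,0],-1],
    [[-0.255,-0.0667,0],[0,0,0],-1],
    [[-0.255,-0.0667,0],[0,0,0],-1],
  ],
)

```text
t: 4.65
ee_pos: [400.5, 295.5, 199.4]
orientation: [1.037, -2.963, 0.001]
ft_force: [-0.2, -0.0, -0.9]
width: 13.9
grasp_force: 30.0
```

The background shows through the hole at (277,305), so the hole runs along rail y, as wanted. The eye and the rail end both sit about +2 px right of prediction, so their relative position is good. I'll look closely at the alignment from the entry point.

Run:
```python
from h import *
o=get_obs();print(L(o['ee_pos']))
d=snap('side','s3.png');x0,y0,k=225,128,14
e=o['ee_pos']-[0,0,20]
I=cv2.imread('pics/s3.png')[y0:y0+42,x0:x0+50];I=cv2.convertScaleAbs(cv2.resize(I,None,fx=k,fy=k,interpolation=cv2.INTER_CUBIC),alpha=1.3)
def q(p): u=proj(d,p); return np.round([(u[0]+.5-x0)*k,(u[1]+.5-y0)*k])
for n,p in dict(eye=e,free=W(-23,51.5,180),b1=W(-23,6.5,180),b2=W(23,6.5,180),stop=W(23,-61.5,180),dx=W(-22,51.5,180),dy=W(-23,52.5,180),dz=W(-23,51.5,181)).items():print(n,q(p))
cv2.imwrite('pics/v4.png',I)
```

```text
[-22.99007049  89.17741637 199.41779644]
eye [165. 425.]
free [270. 362.]
b1 [390. 293.]
b2 [235. 243.]
stop [407. 148.]
dx [267. 361.]
dy [267. 364.]
dz [270. 358.]
```

View pics/v4.png

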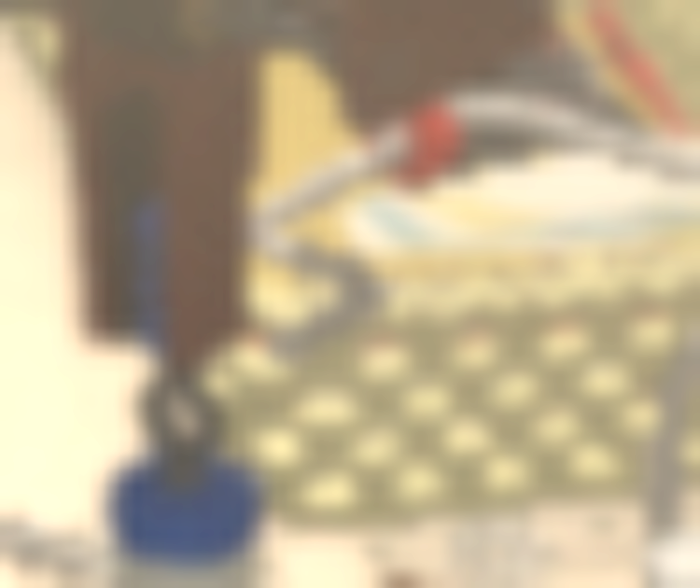

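The eye is at (181,413) and the free end at about (282,345). Both are offset from prediction by about the same amount (+15,−10), so they line up to within 1–2 mm. I'll advance carefully.

>>> step_arm(
  deltas=[
    [[-0.03,0,0],[0,0,0],-1],
    [[-0.06,0,0],[0,0,0],-1],
    [[-0.08,0,0],[0,0,0],-1],
    [[-0.09,0,0],[0,0,0],-1],
    [[-0.096,0,0],[0,0,0],-1],
    [[-0.096,0,0],[0,0,0],-1],
  ],
)

```text
t: 5.2
ee_pos: [424.0, 314.3, 200.1]
orientation: [-1.039, 2.965, -0.0]
ft_force: [0.3, -0.4, -2.2]
width: 13.6
grasp_force: 30.0
```

>>> step_arm(
  deltas=[
    [[-0.003,0,0],[0,0,0],-1],
    [[-0.006,0,0],[0,0,0],-1],
    [[-0.009,0,0],[0,0,0],-1],
    [[-0.012,0,0],[0,0,0],-1],
    [[-0.012,0,0],[0,0,0],-1],
  ],
)

```text
t: 5.62
ee_pos: [426.7, 316.3, 200.2]
orientation: [-1.038, 2.965, 0.0]
ft_force: [-0.9, -0.4, -0.3]
width: 13.5
grasp_force: 30.0
```

>>> step_arm(
  deltas=[
    [[-0.003,0,0],[0,0,0],-1],
    [[-0.006,0,0],[0,0,0],-1],
    [[-0.009,0,0],[0,0,0],-1],
    [[-0.009,0,0],[0,0,0],-1],
  ],
)

```text
t: 5.95
ee_pos: [428.8, 318.1, 200.2]
orientation: [-1.038, 2.965, 0.0]
ft_force: [-0.4, -0.2, -1.8]
width: 14.1
grasp_force: 30.0
```

>>> step_arm(
  deltas=[
    [[-0.003,0,0],[0,0,0],-1],
    [[-0.006,0,0],[0,0,0],-1],
    [[-0.009,0,0],[0,0,0],-1],
    [[-0.009,0,0],[0,0,0],-1],
  ],
)

```text
t: 6.28
ee_pos: [431.0, 319.7, 200.2]
orientation: [-1.038, 2.965, 0.0]
ft_force: [-0.4, -0.3, -0.7]
width: 13.7
grasp_force: 30.0
```

>>> step_arm(
  deltas=[
    [[-0.003,0,0],[0,0,0],-1],
    [[-0.006,0,0],[0,0,0],-1],
    [[-0.009,0,0],[0,0,0],-1],
    [[-0.009,0,0],[0,0,0],-1],
  ],
)

```text
t: 6.62
ee_pos: [433.1, 321.4, 200.2]
orientation: [-1.038, 2.965, 0.0]
ft_force: [0.2, 0.3, -0.5]
width: 13.5
grasp_force: 30.0
```

Run:
```python
from h import *
o=get_obs();print(L(o['ee_pos']),o['ft_force'],o['moment'])
d=snap('side','s4.png');x0,y0,k=228,128,14
e=o['ee_pos']-[0,0,20]
I=cv2.imread('pics/s4.png')[y0:y0+42,x0:x0+50];I=cv2.convertScaleAbs(cv2.resize(I,None,fx=k,fy=k,interpolation=cv2.INTER_CUBIC),alpha=1.3)
def q(p): u=proj(d,p); return np.round([(u[0]+.5-x0)*k,(u[1]+.5-y0)*k])
for n,p in dict(eye=e,free=W(-23,51.5,180),b1=W(-23,6.5,180),b2=W(23,6.5,180)).items():print(n,q(p))
cv2.imwrite('pics/v5.png',I)
```

```text
[-23.02031319  47.56807591 200.19883364] [ 0.21497432  0.26114306 -0.52903163] [ 0.10066975  0.03349135 -0.039761  ]
eye [239. 355.]
free [228. 362.]
b1 [348. 293.]
b2 [193. 243.]
```

View pics/v5.png

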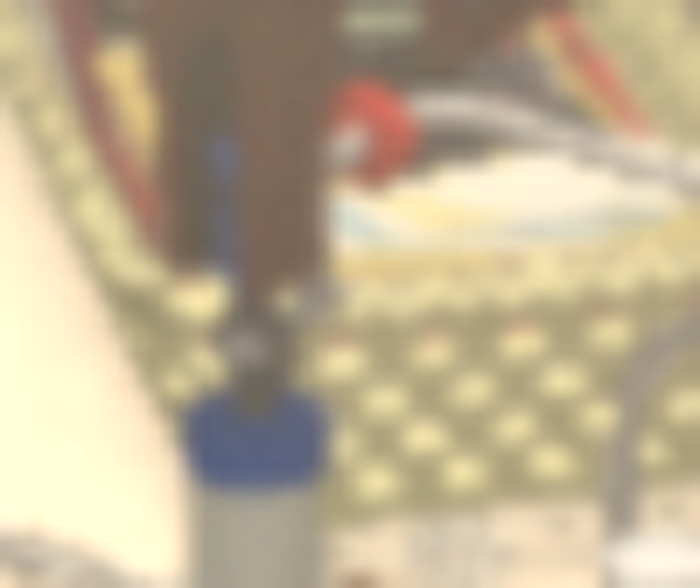

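The grey rod end now fills the eye's hole at (245,345), so the eye is threaded. The wrist (q6 ≈ −1.6) has no room for the +90° yaw the corner needs. I'll slide further on, hang the pot on the entry leg, and regrip with the tool turned −90°.

>>> step_arm(
  deltas=[
    [[-0.004,0,0],[0,0,0],-1],
    [[-0.008,0,0],[0,0,0],-1],
    [[-0.012,0,0],[0,0,0],-1],
    [[-0.016,0,0],[0,0,0],-1],
    [[-0.02,0,0],[0,0,0],-1],
    [[-0.02,0,0],[0,0,0],-1],
  ],
)

```text
t: 7.17
ee_pos: [437.8, 325.3, 200.2]
orientation: [-1.038, 2.965, 0.0]
ft_force: [-0.2, -0.2, -0.9]
width: 13.7
grasp_force: 30.0
```

>>> step_arm(
  deltas=[
    [[-0.004,0,0],[0,0,0],-1],
    [[-0.008,0,0],[0,0,0],-1],
    [[-0.012,0,0],[0,0,0],-1],
    [[-0.016,0,0],[0,0,0],-1],
    [[-0.02,0,0],[0,0,0],-1],
    [[-0.02,0,0],[0,0,0],-1],
  ],
)

```text
t: 7.67
ee_pos: [442.5, 329.0, 200.2]
orientation: [-1.038, 2.965, 0.0]
ft_force: [0.7, -0.4, -1.4]
width: 13.9
grasp_force: 30.0
```

>>> step_arm(
  deltas=[
    [[0,0,0.002],[0,0,0],-1],
    [[0,0,0.004],[0,0,0],-1],
    [[0,0,0.004],[0,0,0],-1],
  ],
)

```text
t: 7.92
ee_pos: [442.1, 328.7, 198.8]
orientation: [1.038, -2.965, 0.0]
ft_force: [-0.2, 0.3, -0.7]
width: 13.6
grasp_force: 30.0
```

>>> step_arm(
  deltas=[
    [[0,0,0.002],[0,0,0],-1],
    [[0,0,0.003],[0,0,0],-1],
    [[0,0,0.003],[0,0,0],-1],
  ],
)

```text
t: 8.17
ee_pos: [442.2, 328.9, 198.2]
orientation: [-1.038, 2.965, 0.0]
ft_force: [0.0, -0.2, 0.7]
width: 13.9
grasp_force: 30.0
```

>>> step_arm(
  deltas=[
    [[0,0,0.002],[0,0,0],-1],
    [[0,0,0.002],[0,0,0],-1],
    [[0,0,0.002],[0,0,0],-1],
  ],
)

```text
t: 8.42
ee_pos: [442.3, 329.1, 197.9]
orientation: [-1.038, 2.965, 0.001]
ft_force: [-2.3, 0.8, 4.5]
width: 13.8
grasp_force: 30.0
```

>>> step_arm(
  deltas=[
    [[0,0,0.002],[0,0,0],-1],
    [[0,0,0.002],[0,0,0],-1],
    [[0,0,0.002],[0,0,0],-1],
  ],
)

```text
t: 8.67
ee_pos: [442.4, 329.3, 197.6]
orientation: [-1.038, 2.964, 0.001]
ft_force: [-2.3, 0.8, 7.1]
width: 13.7
grasp_force: 30.0
```

Contact at TCP z ≈ 198.1, so the ring rests on the rod. I'll ease up 0.7 mm and release.

>>> step_arm(
  deltas=[
    [[0,0.002,-0.0025],[0,0,0],-1],
    [[0,0.002,-0.0025],[0,0,0],-1],
    [[0,0.002,-0.0025],[0,0,0],-0.6],
    [[0,0.002,-0.0025],[0,0,0],-0.55],
    [[0,0.002,-0.0025],[0,0,0],-0.5],
    [[0,0.002,-0.0025],[0,0,0],-0.4],
    [[0,0.002,-0.0025],[0,0,0],-0.3],
    [[0,0.002,-0.0025],[0,0,0],-0.2],
    [[0,0.002,-0.0025],[0,0,0],-0.1],
    [[0,0.002,-0.0025],[0,0,0],-0.1],
    [[0,0.002,-0.0025],[0,0,0],-0.1],
  ],
)

```text
t: 9.58
ee_pos: [441.9, 329.3, 197.6]
orientation: [-1.038, 2.965, -0.0]
ft_force: [0.1, -0.2, -0.6]
width: 39.4
grasp_force: 0.0
```

>>> step_arm(
  deltas=[
    [[0,0,-0.03],[0,0,0],0],
    [[0,0,-0.08],[0,0,0],0],
    [[0,0,-0.13],[0,0,0],0],
    [[0,0,-0.18],[0,0,0],0],
    [[0,0,-0.2],[0,0,0],0],
    [[0,0,-0.2],[0,0,0.5],0],
    [[0,0,-0.2],[0,0,0.5],0],
    [[0,0,-0.2],[0,0,0.5],0],
    [[0,0,-0.2],[0,0,0.5],0],
    [[0,0,-0.2],[0,0,0.5],0],
    [[0,0,-0.2],[0,0,0.5],0],
    [[0,0,-0.2],[0,0,0.5],0],
    [[0,0,-0.2],[0,0,0.5],0],
  ],
)

```text
t: 10.67
ee_pos: [441.8, 329.2, 257.7]
orientation: [-0.114, -3.14, 0.0]
ft_force: [-0.1, -0.4, -0.7]
width: 43.9
grasp_force: 0.0
```

>>> step_arm(
  deltas=[
    [[0,0,0],[0,0,0.5472],0],
    [[0,0,0],[0,0,0.5472],0],
    [[0,0,0],[0,0,0.5472],0],
    [[0,0,0],[0,0,0.5472],0],
    [[0,0,0],[0,0,0.5472],0],
    [[0,0,0],[0,0,0.5472],0],
    [[0,0,0],[0,0,0.5472],0],
    [[0,0,0],[0,0,0.5472],0],
    [[0,0,0],[0,0,0.5472],0],
    [[0,0,0],[0,0,0.5472],0],
  ],
)

```text
t: 11.5
ee_pos: [441.9, 329.2, 257.6]
orientation: [-1.357, -2.833, 0.0]
ft_force: [0.5, 0.1, -1.0]
width: 43.7
grasp_force: 0.0
```

Run:
```python
from h import *
o=get_obs();print(L(o['ee_pos']),o['qpos'].round(2),o['ft_force'])
plan(W(-22.4,35.4,201.5),close=RY)
d=snap('side','s5.png');x0,y0,k=215,128,10
cv2.imwrite('pics/v6.png',cv2.convertScaleAbs(cv2.resize(cv2.imread('pics/s5.png')[y0-15:y0+45,x0:x0+60],None,fx=k,fy=k,interpolation=cv2.INTER_CUBIC),alpha=1.3))
```

```text
[-22.38915549  35.83920951 257.62214438] [ 0.62  0.27  1.76 -0.    1.1  -0.06] [ 0.46811843  0.14234282 -0.99815729]
shift [-0.      0.0015  0.1871]
turn [array([-0.0000e+00, -1.0000e-04, -2.0918e+00]), array([-0.0001,  0.    ,  0.0026])]
```

View pics/v6.png

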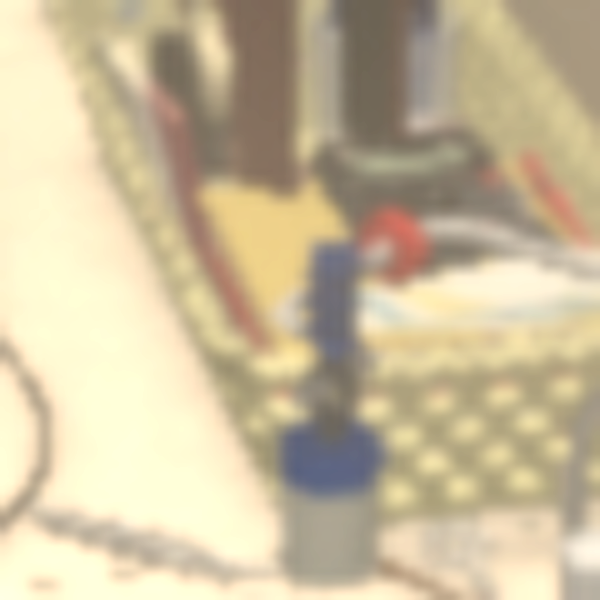

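The pot hangs upright on the entry leg, with its grip at (335,300) and the eye on the rod at (335,385). Now tool x is rail +x and tool y is rail −y. I'll descend and regrip.

>>> step_arm(
  deltas=[
    [[0,0.001,0.06],[0,0,0.0026],0],
    [[0,0.001,0.12],[0,0,0.0026],0],
    [[0,0.001,0.16],[0,0,0.0026],0],
    [[0,0.001,0.187],[0,0,0.0026],0],
    [[0,0.001,0.187],[0,0,0.0026],0],
    [[0,0.001,0.187],[0,0,0.0026],-0.2],
    [[0,0.001,0.187],[0,0,0.0026],-0.4],
    [[0,0.001,0.187],[0,0,0.0026],-0.5],
    [[0,0.001,0.187],[0,0,0.0026],-0.6],
    [[0,0.001,0.187],[0,0,0.0026],-0.7],
    [[0,0.001,0.187],[0,0,0.0026],-1],
    [[0,0.001,0.187],[0,0,0.0026],-1],
    [[0,0.001,0.187],[0,0,0.0026],-1],
  ],
)

```text
t: 12.63
ee_pos: [442.5, 329.7, 202.1]
orientation: [1.368, 2.828, 0.002]
ft_force: [0.2, 0.3, 3.6]
width: 13.8
grasp_force: 30.0
```

>>> step_arm(
  deltas=[
    [[0,0,-0.004],[0,0,0],-1],
    [[0,0,-0.008],[0,0,0],-1],
    [[0,0,-0.008],[0,0,0],-1],
  ],
)

```text
t: 12.88
ee_pos: [441.9, 329.3, 203.8]
orientation: [-1.368, -2.828, 0.001]
ft_force: [0.1, 0.0, -1.2]
width: 13.9
grasp_force: 30.0
```

Run:
```python
from h import *
o=get_obs();print(L(o['ee_pos']),o['ft_force'],o['moment'],o['width'])
```

```text
[-22.38519708  35.79301083 203.79597252] [ 0.12837663  0.04955657 -1.21732971] [-0.03091189  0.00104095  0.05165177] 13.940817773776207
```

My ten pictures are used up, so from here it's numbers and feel. I'll measure the rail's lines numerically from the first top image.

Run:
```python
from h import *
d=get_image('top'); I=cv2.imread('pics/top0.png').astype(np.float32)
def samp(xs,ys):
    uv=np.array([proj(d,W(x,y,180)) for x,y in zip(xs,ys)],np.float32)
    return cv2.remap(I,uv[:,0].reshape(1,-1),uv[:,1].reshape(1,-1),cv2.INTER_CUBIC)[0]
t=np.arange(-14,14.1,2)
def prof(f): return np.mean([f(s) for s in (-8,-4,0,4,8)],0)
sat=lambda c:(c[:,2]-c[:,0])  # red-blue: low on grey rod
print(t)
print('bar y=6.5+t',prof(lambda s:sat(samp(s+0*t,6.5+t))).round())
print('entry x=-23+t',prof(lambda s:sat(samp(-23+t,32+s+0*t))).round())
print('last x=23+t',prof(lambda s:sat(samp(23+t,-30+s+0*t))).round())
print('last2 x=23+t',prof(lambda s:sat(samp(23+t,-15+s/2+0*t))).round())
print('free y=51.5+t',sat(samp(-22.5+0*t,51.5+t)).round())
c=samp(23+0*np.arange(-80,-44,2),np.arange(-80,-44,2.));print('stop y -80..-46',(c[:,2]-c[:,1]).round())
```

```text
[-14. -12. -10.  -8.  -6.  -4.  -2.   0.   2.   4.   6.   8.  10.  12.
  14.]
bar y=6.5+t [31. 32. 32. 32. 30. 22. 14. 12. 15. 22. 28. 30. 29. 29. 29.]
entry x=-23+t [30. 30. 30. 31. 31. 27. 19. 13. 12. 18. 26. 31. 31. 32. 32.]
last x=23+t [23. 23. 24. 24. 24. 22. 16. 12. 13. 17. 22. 25. 26. 27. 26.]
last2 x=23+t [22. 22. 23. 22. 22. 20. 15. 12. 13. 18. 25. 30. 32. 32. 32.]
free y=51.5+t [12. 12. 12. 13. 12. 14. 18. 24. 28. 29. 30. 30. 31. 31. 30.]
stop y -80..-46 [  5.   5.   4.   6.  16.  41.  77. 105. 105.  80.  34.   9.   5.   5.
   5.   6.   6.   6.]
```

```bash
cat > path.py <<'E'
import numpy as np
XE,XL,C=-22.3,23.7,6.3
# tool at yaw th: tool x = (cos,sin), tool y = (sin,-cos) in rail axes; rz = -dth/1.5
def rows(p0,pts):
    x0,y0,t0=p0;out=[]
    for x,y,t in pts:
        dx,dy=x-x0,y-y0
        out.append([[round((dx*np.cos(t0)+dy*np.sin(t0))/300,4),round((dx*np.sin(t0)-dy*np.cos(t0))/300,4),0],[0,0,round(-(t-t0)/1.5,4)],-1])
    print(str(out).replace('np.float64','').replace('(','').replace(')',''));return pts[-1]
def arc1(a): return (XE+12-12*np.cos(a),C+12-12*np.sin(a),a)
def arc2(b): return (XL-12+12*np.sin(b),C-12+12*np.cos(b),np.pi/2-b)
if __name__=='__main__':
    r=np.radians
    p=rows((-22.39,35.8,0),[(XE,y,0) for y in (34,32,30,28,26,26)])
    p=rows(p,[(XE,y,0) for y in (24,22,20,C+12,C+12)])
    for k in range(3): p=rows(p,[arc1(r(30*k+a)) for a in (6,12,18,24,30,30)])
E
python3 path.py
```

```text
[[[0.0003, 0.006, 0], [0, 0, 0.0], -1], [[0.0003, 0.0127, 0], [0, 0, 0.0], -1], [[0.0003, 0.0193, 0], [0, 0, 0.0], -1], [[0.0003, 0.026, 0], [0, 0, 0.0], -1], [[0.0003, 0.0327, 0], [0, 0, 0.0], -1], [[0.0003, 0.0327, 0], [0, 0, 0.0], -1]]
[[[0.0, 0.0067, 0], [0, 0, 0.0], -1], [[0.0, 0.0133, 0], [0, 0, 0.0], -1], [[0.0, 0.02, 0], [0, 0, 0.0], -1], [[0.0, 0.0257, 0], [0, 0, 0.0], -1], [[0.0, 0.0257, 0], [0, 0, 0.0], -1]]
[[[0.0002, 0.0042, 0], [0, 0, -0.0698], -1], [[0.0009, 0.0083, 0], [0, 0, -0.1396], -1], [[0.002, 0.0124, 0], [0, 0, -0.2094], -1], [[0.0035, 0.0163, 0], [0, 0, -0.2793], -1], [[0.0054, 0.02, 0], [0, 0, -0.3491], -1], [[0.0054, 0.02, 0], [0, 0, -0.3491], -1]]
[[[0.0002, 0.0042, 0], [0, 0, -0.0698], -1], [[0.0009, 0.0083, 0], [0, 0, -0.1396], -1], [[0.002, 0.0124, 0], [0, 0, -0.2094], -1], [[0.0035, 0.0163, 0], [0, 0, -0.2793], -1], [[0.0054, 0.02, 0], [0, 0, -0.3491], -1], [[0.0054, 0.02, 0], [0, 0, -0.3491], -1]]
[[[0.0002, 0.0042, 0], [0, 0, -0.0698], -1], [[0.0009, 0.0083, 0], [0, 0, -0.1396], -1], [[0.002, 0.0124, 0], [0, 0, -0.2094], -1], [[0.0035, 0.0163, 0], [0, 0, -0.2793], -1], [[0.0054, 0.02, 0], [0, 0, -0.3491], -1], [[0.0054, 0.02, 0], [0, 0, -0.3491], -1]]
```

>>> step_arm(
  deltas=[
    [[0.0003,0.006,-0.001],[0,0,0],-1],
    [[0.0003,0.0127,-0.001],[0,0,0],-1],
    [[0.0003,0.0193,-0.001],[0,0,0],-1],
    [[0.0003,0.026,-0.001],[0,0,0],-1],
    [[0.0003,0.0327,-0.001],[0,0,0],-1],
    [[0.0003,0.0327,-0.001],[0,0,0],-1],
  ],
)

```text
t: 13.43
ee_pos: [450.2, 335.9, 204.2]
orientation: [1.368, 2.828, 0.0]
ft_force: [-0.5, 0.3, -0.9]
width: 13.8
grasp_force: 30.0
```

>>> step_arm(
  deltas=[
    [[0,0.0067,0],[0,0,0],-1],
    [[0,0.0133,0],[0,0,0],-1],
    [[0,0.02,0],[0,0,0],-1],
    [[0,0.0257,0],[0,0,0],-1],
    [[0,0.0257,0],[0,0,0],-1],
  ],
)

```text
t: 13.85
ee_pos: [456.1, 340.7, 204.3]
orientation: [1.368, 2.828, 0.0]
ft_force: [-0.0, -0.4, -0.7]
width: 13.9
grasp_force: 30.0
```

>>> step_arm(
  deltas=[
    [[0.0002,0.0042,0],[0,0,-0.07],-1],
    [[0.0009,0.0083,0],[0,0,-0.14],-1],
    [[0.002,0.0124,0],[0,0,-0.209],-1],
    [[0.002,0.0124,0],[0,0,-0.209],-1],
  ],
)

```text
t: 14.18
ee_pos: [458.4, 343.3, 204.2]
orientation: [0.904, 3.009, 0.0]
ft_force: [-0.2, -0.1, -1.3]
width: 14.0
grasp_force: 30.0
```

>>> step_arm(
  deltas=[
    [[0.0002,0.0042,0],[0,0,-0.07],-1],
    [[0.0009,0.0083,0],[0,0,-0.14],-1],
    [[0.0009,0.0083,0],[0,0,-0.14],-1],
  ],
)

```text
t: 14.43
ee_pos: [459.5, 345.5, 204.2]
orientation: [-0.588, -3.086, -0.0]
ft_force: [0.4, -0.7, -1.0]
width: 13.9
grasp_force: 30.0
```

>>> step_arm(
  deltas=[
    [[0.0002,0.0042,0],[0,0,-0.07],-1],
    [[0.0009,0.0083,0],[0,0,-0.14],-1],
    [[0.0009,0.0083,0],[0,0,-0.14],-1],
  ],
)

```text
t: 14.68
ee_pos: [460.1, 347.9, 204.2]
orientation: [-0.265, -3.13, -0.0]
ft_force: [0.4, -0.6, -0.8]
width: 14.0
grasp_force: 30.0
```

>>> step_arm(
  deltas=[
    [[0.0002,0.0042,0],[0,0,-0.07],-1],
    [[0.0009,0.0083,0],[0,0,-0.14],-1],
    [[0.002,0.0124,0],[0,0,-0.209],-1],
    [[0.002,0.0124,0],[0,0,-0.209],-1],
  ],
)

```text
t: 15.02
ee_pos: [460.1, 351.6, 204.2]
orientation: [0.225, -3.134, -0.0]
ft_force: [0.7, 0.2, -0.9]
width: 13.6
grasp_force: 30.0
```

Run:
```python
from h import *
from path import *
o=get_obs();print(L(o['ee_pos']),arc1(np.radians(60)),o['ft_force'],o['qpos'].round(2));plan(W(0,0,0),close=np.cos(np.pi/3)*RY-np.sin(np.pi/3)*RX)
```

```text
[-16.31158328   7.59089279 204.20891619] (np.float64(-16.300000000000004), np.float64(7.907695154586737), np.float64(1.0471975511965976)) [ 0.7421171   0.22338963 -0.86205568] [ 0.63  0.38  1.75  0.    1.01 -1.08]
shift [0.0057 0.0597 0.6807]
turn [array([-0.    , -0.    ,  2.0897]), array([ 0.    , -0.    , -0.0047])]
```

Tracking is good with no force. Last 30° of the first corner.

>>> step_arm(
  deltas=[
    [[0.0005,0.0042,0],[0,0,-0.07],-1],
    [[0.0013,0.0083,0],[0,0,-0.14],-1],
    [[0.0013,0.0083,0],[0,0,-0.14],-1],
  ],
)

```text
t: 15.27
ee_pos: [459.4, 354.0, 204.2]
orientation: [0.55, -3.093, -0.0]
ft_force: [0.3, 0.0, -1.0]
width: 13.5
grasp_force: 30.0
```

>>> step_arm(
  deltas=[
    [[0.0002,0.0042,0],[0,0,-0.07],-1],
    [[0.0009,0.0083,0],[0,0,-0.14],-1],
    [[0.002,0.0124,0],[0,0,-0.213],-1],
    [[0.002,0.0124,0],[0,0,-0.213],-1],
  ],
)

```text
t: 15.6
ee_pos: [457.5, 357.3, 204.2]
orientation: [1.035, -2.966, -0.0]
ft_force: [0.8, -0.1, -0.7]
width: 13.9
grasp_force: 30.0
```

Run:
```python
from h import *
from path import *
o=get_obs();print(L(o['ee_pos']),arc1(np.pi/2),o['ft_force'],o['moment']);plan(W(0,0,0),close=-RX)
```

```text
[-10.2457473    6.14816849 204.21568572] (np.float64(-10.3), np.float64(6.300000000000001), 1.5707963267948966) [ 0.75855238 -0.09010724 -0.67045482] [0.07385162 0.01935812 0.01517999]
shift [-0.0205  0.0342  0.6807]
turn [array([-1.0000e-04, -0.0000e+00,  2.0927e+00]), array([ 0.    , -0.    , -0.0016])]
```

>>> step_arm(
  deltas=[
    [[0.0004,0.0067,0],[0,0,-0.001],-1],
    [[0.0004,0.0133,0],[0,0,-0.001],-1],
    [[0.0004,0.02,0],[0,0,-0.001],-1],
    [[0.0004,0.0267,0],[0,0,-0.001],-1],
    [[0.0004,0.0333,0],[0,0,-0.001],-1],
    [[0.0004,0.0333,0],[0,0,-0.001],-1],
    [[0.0004,0.0333,0],[0,0,-0.001],-1],
  ],
)

```text
t: 16.18
ee_pos: [451.2, 365.1, 204.2]
orientation: [-1.043, 2.964, -0.0]
ft_force: [0.5, 0.4, -0.9]
width: 13.8
grasp_force: 30.0
```

>>> step_arm(
  deltas=[
    [[0,0.0067,0],[0,0,0],-1],
    [[0,0.0133,0],[0,0,0],-1],
    [[0,0.02,0],[0,0,0],-1],
    [[0,0.0267,0],[0,0,0],-1],
    [[0,0.0333,0],[0,0,0],-1],
    [[0,0.0395,0],[0,0,0],-1],
    [[0,0.0395,0],[0,0,0],-1],
  ],
)

```text
t: 16.77
ee_pos: [443.6, 374.5, 204.2]
orientation: [1.044, -2.963, -0.0]
ft_force: [0.4, -0.2, -1.5]
width: 13.6
grasp_force: 30.0
```

Run:
```python
from h import *
from path import *
o=get_obs();print(L(o['ee_pos']),arc2(0),o['ft_force'],o['moment']);plan(W(0,0,0),close=RX)
r=np.radians;p=arc2(0)
p=rows(p,[arc2(r(a)) for a in (6,12,18)])
```

```text
[ 11.90846903   6.24476037 204.23083621] (np.float64(11.7), np.float64(6.3), 1.5707963267948966) [ 0.37947562 -0.17707685 -1.5484938 ] [ 0.10317361  0.02438131 -0.05076698]
shift [-0.0207 -0.0398  0.6808]
turn [array([ 0.    , -0.    ,  0.0024]), array([ 1.000e-04,  1.000e-04, -2.092e+00])]
[[[-0.0002, 0.0042, 0], [0, 0, 0.0698], -1], [[-0.0009, 0.0083, 0], [0, 0, 0.1396], -1], [[-0.002, 0.0124, 0], [0, 0, 0.2094], -1]]
```

Now the second corner, mirrored.

>>> step_arm(
  deltas=[
    [[-0.0002,0.004,0],[0,0,0.07],-1],
    [[-0.0009,0.008,0],[0,0,0.14],-1],
    [[-0.002,0.012,0],[0,0,0.21],-1],
    [[-0.002,0.012,0],[0,0,0.21],-1],
  ],
)

```text
t: 17.1
ee_pos: [442.0, 377.6, 204.3]
orientation: [-0.56, 3.091, 0.0]
ft_force: [-0.0, -0.3, -1.1]
width: 13.5
grasp_force: 30.0
```

>>> step_arm(
  deltas=[
    [[-0.0002,0.0042,0],[0,0,0.07],-1],
    [[-0.0009,0.0083,0],[0,0,0.14],-1],
    [[-0.0009,0.0083,0],[0,0,0.14],-1],
  ],
)

```text
t: 17.35
ee_pos: [441.5, 380.0, 204.3]
orientation: [-0.238, 3.132, 0.0]
ft_force: [0.1, 0.5, -1.3]
width: 13.4
grasp_force: 30.0
```

>>> step_arm(
  deltas=[
    [[-0.0002,0.0042,0],[0,0,0.07],-1],
    [[-0.0009,0.0083,0],[0,0,0.14],-1],
    [[-0.0009,0.0083,0],[0,0,0.14],-1],
  ],
)

```text
t: 17.6
ee_pos: [441.4, 382.4, 204.3]
orientation: [0.089, 3.14, 0.0]
ft_force: [0.2, -0.0, -1.3]
width: 13.7
grasp_force: 30.0
```

Run:
```python
from h import *
from path import *
o=get_obs();b=np.radians(42);print(L(o['ee_pos']),arc2(b),o['ft_force'],o['moment']);plan(W(0,0,0),close=RX*np.cos(b)-RY*np.sin(b))
```

```text
[ 19.45597707   3.01390476 204.25968451] (np.float64(19.729567276306298), np.float64(3.2177379057287316), np.float64(0.8377580409572781)) [ 0.1553594  -0.04668019 -1.2623394 ] [ 0.05643978 -0.10300413  0.0140538 ]
shift [-0.0507 -0.0417  0.6809]
turn [array([0.0001, 0.0001, 0.0019]), array([-1.0000e-04,  1.0000e-04, -2.0925e+00])]
```

>>> step_arm(
  deltas=[
    [[0.0006,0.0042,0],[0,0,0.07],-1],
    [[0.0001,0.0083,0],[0,0,0.14],-1],
    [[-0.001,0.0124,0],[0,0,0.21],-1],
    [[-0.001,0.0124,0],[0,0,0.21],-1],
  ],
)

```text
t: 17.93
ee_pos: [441.8, 386.1, 204.2]
orientation: [-0.578, -3.088, 0.0]
ft_force: [0.4, 0.8, -0.8]
width: 13.6
grasp_force: 30.0
```

>>> step_arm(
  deltas=[
    [[-0.0002,0.0042,0],[0,0,0.07],-1],
    [[-0.0009,0.0083,0],[0,0,0.14],-1],
    [[-0.002,0.0124,0],[0,0,0.21],-1],
    [[-0.002,0.0124,0],[0,0,0.21],-1],
  ],
)

```text
t: 18.27
ee_pos: [443.8, 389.3, 204.2]
orientation: [-1.054, -2.96, 0.0]
ft_force: [0.3, 0.1, -1.3]
width: 13.7
grasp_force: 30.0
```

>>> step_arm(
  deltas=[
    [[-0.0002,0.0042,0],[0,0,0.07],-1],
    [[-0.0009,0.0083,0],[0,0,0.14],-1],
    [[-0.0009,0.0083,0],[0,0,0.14],-1],
  ],
)

```text
t: 18.52
ee_pos: [445.6, 391.0, 204.2]
orientation: [1.357, 2.833, 0.0]
ft_force: [0.4, -0.2, -1.3]
width: 13.7
grasp_force: 30.0
```

Run:
```python
from h import *
from path import *
o=get_obs();print(L(o['ee_pos']),arc2(np.pi/2),o['ft_force'],o['moment']);plan(W(23.7,-40,204.2),close=RY)
```

```text
[ 23.53254931  -5.60990791 204.23096467] (np.float64(23.7), np.float64(-5.699999999999999), 0.0) [ 0.39144957 -0.16154953 -1.32431243] [-0.02413467  0.0638042  -0.02698981]
shift [1.000e-04 1.146e-01 1.000e-04]
turn [array([-0.    ,  0.    , -2.0919]), array([0.    , 0.    , 0.0025])]
```

>>> step_arm(
  deltas=[
    [[0.0003,0.0067,0],[0,0,0.0025],-1],
    [[0.0003,0.0133,0],[0,0,0.0025],-1],
    [[0.0003,0.02,0],[0,0,0.0025],-1],
    [[0.0003,0.0267,0],[0,0,0.0025],-1],
    [[0.0003,0.0333,0],[0,0,0.0025],-1],
    [[0.0003,0.04,0],[0,0,0.0025],-1],
    [[0.0003,0.0467,0],[0,0,0.0025],-1],
    [[0.0003,0.0533,0],[0,0,0.0025],-1],
    [[0.0003,0.06,0],[0,0,0.0025],-1],
    [[0.0003,0.06,0],[0,0,0.0025],-1],
  ],
)

```text
t: 19.35
ee_pos: [459.9, 402.6, 204.2]
orientation: [1.369, 2.828, 0.0]
ft_force: [-0.2, -0.1, 0.1]
width: 14.0
grasp_force: 30.0
```

>>> step_arm(
  deltas=[
    [[0,0.0067,0],[0,0,0],-1],
    [[0,0.0133,0],[0,0,0],-1],
    [[0,0.02,0],[0,0,0],-1],
    [[0,0.0267,0],[0,0,0],-1],
    [[0,0.0333,0],[0,0,0],-1],
    [[0,0.04,0],[0,0,0],-1],
    [[0,0.0467,0],[0,0,0],-1],
    [[0,0.0533,0],[0,0,0],-1],
    [[0,0.06,0],[0,0,0],-1],
    [[0,0.0733,0],[0,0,0],-1],
    [[0,0.0733,0],[0,0,0],-1],
    [[0,0.0733,0],[0,0,0],-1],
  ],
)

```text
t: 20.35
ee_pos: [477.0, 416.1, 204.2]
orientation: [1.369, 2.828, 0.0]
ft_force: [0.7, -0.1, -0.6]
width: 13.7
grasp_force: 30.0
```

Run:
```python
from h import *
o=get_obs();print(L(o['ee_pos']),o['ft_force'],o['ft_force']@RX,o['ft_force']@RY,o['moment'])
```

```text
[ 23.57141947 -45.79077325 204.18956112] [ 0.72572712 -0.13854884 -0.60449013] -0.5610450986242695 -0.4807328035049854 [-0.0280738  -0.01525718  0.01345972]
```

>>> step_arm(
  deltas=[
    [[0,0.0025,0],[0,0,0],-1],
    [[0,0.005,0],[0,0,0],-1],
    [[0,0.005,0],[0,0,0],-1],
  ],
)

```text
t: 20.6
ee_pos: [478.0, 416.9, 204.2]
orientation: [-1.369, -2.828, -0.0]
ft_force: [0.7, 0.3, -0.9]
width: 13.9
grasp_force: 30.0
```

>>> step_arm(
  deltas=[
    [[0,0.0025,0],[0,0,0],-1],
    [[0,0.005,0],[0,0,0],-1],
    [[0,0.005,0],[0,0,0],-1],
  ],
)

```text
t: 20.85
ee_pos: [479.3, 417.9, 204.3]
orientation: [1.369, 2.828, 0.0]
ft_force: [-0.3, 0.3, -0.8]
width: 13.7
grasp_force: 30.0
```

>>> step_arm(
  deltas=[
    [[0,0.0025,0],[0,0,0],-1],
    [[0,0.005,0],[0,0,0],-1],
    [[0,0.005,0],[0,0,0],-1],
  ],
)

```text
t: 21.1
ee_pos: [480.5, 418.9, 204.3]
orientation: [1.369, 2.828, 0.0]
ft_force: [-0.1, -0.1, -1.1]
width: 13.8
grasp_force: 30.0
```

>>> step_arm(
  deltas=[
    [[0,0.002,0],[0,0,0],-1],
    [[0,0.004,0],[0,0,0],-1],
    [[0,0.004,0],[0,0,0],-1],
  ],
)

```text
t: 21.35
ee_pos: [481.3, 419.5, 204.2]
orientation: [-1.369, -2.828, 0.0]
ft_force: [1.0, -0.9, -0.8]
width: 14.0
grasp_force: 30.0
```

>>> step_arm(
  deltas=[
    [[0,0.002,0],[0,0,0],-1],
    [[0,0.004,0],[0,0,0],-1],
    [[0,0.004,0],[0,0,0],-1],
  ],
)

```text
t: 21.6
ee_pos: [482.3, 420.3, 204.2]
orientation: [1.369, 2.828, 0.0]
ft_force: [0.3, 1.1, -1.1]
width: 14.0
grasp_force: 30.0
```

>>> step_arm(
  deltas=[
    [[0,0.0015,0],[0,0,0],-1],
    [[0,0.003,0],[0,0,0],-1],
    [[0,0.003,0],[0,0,0],-1],
  ],
)

```text
t: 21.85
ee_pos: [483.0, 420.8, 204.2]
orientation: [1.369, 2.828, 0.0]
ft_force: [-0.6, -0.1, -0.8]
width: 13.7
grasp_force: 30.0
```

>>> step_arm(
  deltas=[
    [[0,0.002,0],[0,0,0],-1],
    [[0,0.004,0],[0,0,0],-1],
    [[0,0.004,0],[0,0,0],-1],
  ],
)

```text
t: 22.1
ee_pos: [484.0, 421.6, 204.2]
orientation: [1.369, 2.828, 0.0]
ft_force: [0.2, 0.3, -0.9]
width: 13.7
grasp_force: 30.0
```

>>> step_arm(
  deltas=[
    [[0,0.002,0],[0,0,0],-1],
    [[0,0.004,0],[0,0,0],-1],
    [[0,0.004,0],[0,0,0],-1],
  ],
)

```text
t: 22.35
ee_pos: [484.5, 422.0, 204.1]
orientation: [-1.369, -2.827, 0.001]
ft_force: [-1.4, -1.3, 0.1]
width: 14.0
grasp_force: 30.0
```

>>> step_arm(
  deltas=[
    [[0,0.0015,0],[0,0,0],-1],
    [[0,0.0015,0],[0,0,0],-1],
    [[0,0.0015,0],[0,0,0],-1],
  ],
)

```text
t: 22.6
ee_pos: [484.7, 422.2, 204.0]
orientation: [-1.369, -2.827, 0.002]
ft_force: [-2.5, -2.6, 1.5]
width: 13.7
grasp_force: 30.0
```

Run:
```python
from h import *
o=get_obs();print(L(o['ee_pos']),o['ft_force'],o['ft_force']@RX,o['ft_force']@RY,o['moment'])
```

```text
[ 23.53188178 -55.66286824 204.0440981 ] [-2.46212729 -2.63641821  1.5305064 ] -0.524343819047848 3.569010413047806 [-0.54088096  0.65007043 -0.04625263]
```

Contact with the stop: 3.6 N along the rail. I'll ease back slightly and lower until the eye rests on the rod.

>>> step_arm(
  deltas=[
    [[0,-0.002,0],[0,0,0],-1],
    [[0,-0.002,0.003],[0,0,0],-1],
    [[0,-0.002,0.0045],[0,0,0],-1],
    [[0,-0.002,0.0045],[0,0,0],-1],
  ],
)

```text
t: 22.93
ee_pos: [484.9, 422.3, 202.8]
orientation: [1.369, 2.827, 0.001]
ft_force: [-1.5, -1.7, 0.4]
width: 13.4
grasp_force: 30.0
```

>>> step_arm(
  deltas=[
    [[0,0,0.0015],[0,0,0],-1],
    [[0,0,0.0015],[0,0,0],-1],
    [[0,0,0.0015],[0,0,0],-1],
  ],
)

```text
t: 23.18
ee_pos: [484.9, 422.4, 202.6]
orientation: [1.369, 2.827, 0.001]
ft_force: [-1.1, 0.0, 0.4]
width: 14.0
grasp_force: 30.0
```

>>> step_arm(
  deltas=[
    [[0,0,0.0015],[0,0,0],-1],
    [[0,0,0.0015],[0,0,0],-1],
    [[0,0,0.0015],[0,0,0],-1],
  ],
)

```text
t: 23.43
ee_pos: [484.9, 422.4, 202.4]
orientation: [1.369, 2.827, 0.001]
ft_force: [-0.4, -0.8, 3.9]
width: 13.7
grasp_force: 30.0
```

>>> step_arm(
  deltas=[
    [[0,0,-0.0012],[0,0,0],-1],
    [[0,0,-0.0012],[0,0,0],-0.66],
    [[0,0,-0.0012],[0,0,0],-0.62],
    [[0,0,-0.0012],[0,0,0],-0.58],
    [[0,0,-0.0012],[0,0,0],-0.5],
    [[0,0,-0.0012],[0,0,0],-0.4],
    [[0,0,-0.0012],[0,0,0],-0.3],
    [[0,0,-0.0012],[0,0,0],-0.2],
    [[0,0,-0.0012],[0,0,0],-0.1],
    [[0,0,-0.0012],[0,0,0],-0.1],
    [[0,0,-0.0012],[0,0,0],-0.1],
  ],
)

```text
t: 24.35
ee_pos: [484.7, 422.2, 202.4]
orientation: [-1.369, -2.828, -0.0]
ft_force: [0.6, -0.2, -0.2]
width: 39.3
grasp_force: 0.0
```

>>> step_arm(
  deltas=[
    [[0,0,-0.01],[0,0,0],-0.1],
    [[0,0,-0.04],[0,0,0],-0.1],
    [[0,0,-0.09],[0,0,0],-0.1],
    [[0,0,-0.15],[0,0,0],-0.1],
    [[0,0,-0.2],[0,0,0],-0.1],
    [[0,0,-0.25],[0,0,0],-0.1],
    [[0,0,-0.3],[0,0,0],-0.1],
    [[0,0,-0.3],[0,0,0],-0.1],
    [[0,0,-0.3],[0,0,0],-0.1],
    [[0,0,-0.3],[0,0,0],-0.1],
  ],
)

```text
t: 25.18
ee_pos: [484.4, 421.9, 291.8]
orientation: [-1.369, -2.827, 0.001]
ft_force: [-0.6, -0.2, -0.9]
width: 39.7
grasp_force: 0.0
```

Run:
```python
from h import *
d=snap('side','s6.png')
I=d['pixels'].astype(int)
hs=cv2.cvtColor(d['pixels'],cv2.COLOR_RGB2HSV)
x0,x1,y0,y1=225,285,95,185
blue=(hs[...,0]>105)&(hs[...,0]<125)&(hs[...,1]>110)
red=((hs[...,0]<6)|(hs[...,0]>174))&(hs[...,1]>130)
for n,m in(('blue',blue),('red',red)):
    nn,_,st,ce=cv2.connectedComponentsWithStats(m[y0:y1,x0:x1].astype(np.uint8))
    print(n,[(s.tolist(),c.round(1).tolist()) for s,c in zip(st[1:],ce[1:]) if s[4]>8])
c=np.array([2,0])
for n,p in dict(grip=W(23.7,-55.7,209),lid=W(23.7,-55.7,155),stop=W(23.6,-64,180)).items():print(n,np.round(np.array(proj(d,p))+c-[x0,y0],1))
```

```text
blue []
red []
grip [29.4 35.7]
lid [29.5 50.2]
stop [30.9 42.8]
```

Run:
```python
from h import *
x0,x1,y0,y1=225,285,95,185
for f in('s5.png','s6.png'):
    I=cv2.imread('pics/'+f).astype(int)[y0:y1,x0:x1]
    for n,m in(('blue',I[...,0]-I[...,2]>25),('red',I[...,2]-I[...,1]>35)):
        nn,_,st,ce=cv2.connectedComponentsWithStats(m.astype(np.uint8))
        print(f,n,[(s.tolist(),c.round(1).tolist()) for s,c in zip(st[1:],ce[1:]) if s[4]>5])
```

```text
s5.png blue [([20, 64, 6, 3, 12], [22.2, 64.7])]
s5.png red [([42, 34, 7, 8, 16], [45.2, 37.8]), ([26, 39, 7, 7, 29], [29.5, 41.6]), ([12, 45, 4, 7, 7], [13.3, 48.0])]
s6.png blue []
s6.png red [([42, 34, 7, 8, 16], [45.2, 37.8])]
```

Run:
```python
from h import *
x0,x1,y0,y1=225,285,95,185
I=cv2.imread('pics/s6.png').astype(int)[y0:y1,x0:x1]
m=(I[...,0]-I[...,2]>8).astype(np.uint8)
nn,_,st,ce=cv2.connectedComponentsWithStats(m)
print([(s.tolist(),c.round(1).tolist()) for s,c in zip(st[1:],ce[1:]) if s[4]>5])
print(I[28:70:3,29])
```

```text
[([24, 48, 8, 6, 22], [27.9, 50.5])]
[[114 127 133]
 [ 98  91  91]
 [ 84  85  89]
 [ 85  86  90]
 [ 90  87  96]
 [ 78  90  99]
 [ 78  89  97]
 [ 91  86  87]
 [104  88  86]
 [110 123 129]
 [111 127 133]
 [111 126 132]
 [ 98 129 138]
 [126 169 181]]
```

The lid is where it should be for a pot hanging upright against the stop: seen at (27.9,50.5), predicted (29.5,50.2). The gripper is clear above it. Handing in.

>>> step_arm(
  deltas=[
    [[0,0,0],[0,0,0],-0.1],
    [[0,0,0],[0,0,0],-0.1],
    [[0,0,0],[0,0,0],-0.1],
    [[0,0,0],[0,0,0],-0.1],
    [[0,0,0],[0,0,0],-0.1],
    [[0,0,0],[0,0,0],-0.1],
  ],
)

```text
t: 25.73
ee_pos: [484.7, 422.2, 292.2]
orientation: [-1.369, -2.828, 0.0]
ft_force: [0.3, -0.2, -0.4]
width: 39.9
grasp_force: 0.0
```

```bash
python3 -c "
from workcell import *
print(close_job())"
```

```text
the job is handed in; nothing more can be done
None
```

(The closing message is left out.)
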